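Lay out the biscuit things on the marble slab

ROBOT

A 6-joint arm with a two-finger parallel gripper is mounted at the origin on the work surface. World frame = base frame: x ahead of the robot, y to its left, z up, the work surface at z = 0. Lengths are in m, angles in rad, forces in N, time in s.
With the tool pointing down it reaches from about 0.35 to 0.975 m from the base axis. Payload 4.9 kg.
Tool frame: the origin (TCP) lies at the very end of the fingers, on their centre line; the grasp point (between the pads) lies 19 mm behind it (manip.grasp_offset is the distance from the TCP to the grasp point, in m); z points along the fingers, y is the line along which they close (so a half turn about z gives the same grasp; the last joint's range is limited). The gripper opens to 85 mm and grips with 20 to 120 N. Pads are 22 mm wide; open, the fingers measure 114 mm over their backs; the gripper's body (76 mm by 85 mm) begins 54 mm behind the grasp point. The pads swing forward as they close: fully open they stand 13 mm farther back than shut.
Start: joints at [-1.312, 0.053, 1.613, -0, 1.476, -0.119], TCP at [0.231, -0.581, 0.231] pointing down, gripper open.
Joint ranges: [-3.01, 3.01], [-1.01, 2.22], [0.06, 2.58], [-1.02, 4.17], [0.09, 2.62], [-3.14, 3.14]. Speed limits (rad/s): [2.57, 2.57, 3.14, 3.14, 3.14, 3.14].

INTERFACE

Orientations are given as a unit quaternion [w, x, y, z].
In Python, from plant import manip, eyes, job_done, models gives the robot as it stands.
- The arm moves only by the tool servo_tool, never from a script. Its argument "motion" is one flat list of numbers, 5 for each row, row after row: the opening, from -1 (shut) to 1 (fully open), then the shift along the tool's x, y, z normalised to -1 to 1, where 1 is 120 mm, then the turn about the tool's z normalised to -1 to 1, where 1 is 45 degrees. A call has 1 to 5 rows; each row is the pose to reach, as a shift and turn from the pose commanded when the call began, along the tool's axes at that moment; what a row does not reach only later rows make up. A row lasts 1/8 s, in which the tool goes at most 62.5 mm and 10.7 degrees, less where a joint would pass 70% of its speed; a pose out of reach is approached as far as the arm can. A call with a number of a shift or a turn outside -1 to 1 is refused whole. A call with a gripper value outside its range is refused whole. The fingers move at their own pace and stop on an object; the grip force is fixed at half the most. Time passes only in rows, so rows that repeat a pose let the fingers close. It gives the time, the measured TCP pose, the force, the opening and the grip force at its end, in the units of the state.
- manip.state(): the state, without advancing time (a new reading comes with each control period).
- eyes.grab_frame(name): name is "scene" or "top"; returns (picture, depth): 400x640x3 uint8, red, green, blue; 400x640 float32, m along the optical axis (not along the pixel's ray), 0 where there is no reading.
- eyes.camera_params(name): a dict with "fov_y" (degrees; the focal length in pixels is half the picture's height over the tangent of half this angle, whatever the lens; pixels are square), "cx", "cy" (the principal point, pixels), "pose" (4x4, takes a point from camera to world coordinates). Camera axes: x right, y up, looking along -z (the intrinsics and any distortion apply to the point x, -y, -z); pixel columns grow to the right and rows downward; lengths in m; the calibration is good to about 2 mm. A picture is of the moment at which its call begins. camera_params takes no time and is no camera call.
- job_done(): hands the job in; it is judged then, once.
Trained networks look in the newest picture that a camera, given by its name, has taken for a name from the list of things; names that differ only in an ending like _2 or _b are one class to them, and where a whole thing is asked for, a point or a joint stands for the part that bears it (a point fixed in the world has none). Each returns a list of dicts, best first, with "p" (0 to 1); they miss things now and then, are a little off and sometimes report something else, mostly with a low value. They report only what shows in the picture. A call takes as long as a camera call. They do not tell look-alikes from the thing itself.
- models.regions_of(camera, label): "mask" (400x640 bool, what is visible of it) and "pixel" ([column, row] in pixels, amid what is visible of it).
The state is a dict: "time": time; "joint_pos": joint angles; "joint_vel": joint speeds; "joint_efforts": joint torques, N m; "tool_pos": TCP position; "tool_rot": TCP orientation; "contact_force": force on the tool from outside, world axes, zero at the start; "ft_torque": the same for the moment, N m; "gripper_width": opening from 0.0 (shut) to 1.0 (fully open); "grasp_force": force on a finger pad.
Only numpy, scipy, OpenCV 4.12 (cv2) and the standard library are available. Lean on these libraries where they do the work, as an engineer would, in place of code of your own. Each camera call takes 0.05 s, during which the arm holds its last target. There are 200 camera calls.

TASK

Set out the biscuit things on the three cork coasters of the marble slab, each standing upright in the middle of its coaster: the tall white ramekin on the coaster next to the glass dish, the low white ramekin on the coaster farthest from the dish, and the steel ring cutter on the coaster between them. The wooden lid belongs on top of the tall ramekin, centred and knob up. Set the ramekins down rather than dropping them, and leave the glass dish, the scoop and the amber spice jar where they are.

Things in the scene. Friction and masses are not known exactly. Their poses are not given: they have to be found in the camera images.
- tall_ramekin: The taller of two white ceramic ramekins, loose: a straight-sided round open pot, 60 mm outer diameter, 66 mm high, 4 mm wall, about 0.22 kg. Starts upright on the counter. Origin: centre of its underside, z axis up along its axis.
- low_ramekin: The lower white ceramic ramekin, loose: straight-sided, round, open, 66 mm outer diameter, 36 mm high, 4 mm wall, about 0.17 kg. Starts upright on the counter. Origin: centre of its underside, z axis up.
- cutter: Round steel biscuit cutter, loose: a plain ring open at both ends, 56 mm outer diameter, 34 mm high, 2.5 mm wall, about 0.06 kg. Starts standing upright on the counter on its rim; keep the same end up. Origin: centre of its underside, z axis up along its axis.
- lid: Wooden lid of the tall ramekin, loose: a flat disc 66 mm across and 8 mm thick with a round upright knob 22 mm across and 30 mm high on its middle (38 mm high in all), about 0.05 kg. Its underside is flat and simply lies on the ramekin's rim. Starts on the counter, knob up. Origin: centre of its underside, z axis up through the knob.
- coaster_a: One of three identical round cork coasters, 84 mm across and 5 mm thick, fixed, lying in a row (about 115 mm from centre to centre) along the white marble slab (130 x 360 mm, 14 mm thick, its sides turned up to 0.2 rad from the counter's). Which name lies where in the row changes from start to start. Origin: centre of its underside, on the slab's top; its top is 5 mm higher, 19 mm above the counter.
- coaster_b: One of three identical round cork coasters, 84 mm across and 5 mm thick, fixed, lying in a row (about 115 mm from centre to centre) along the white marble slab (130 x 360 mm, 14 mm thick, its sides turned up to 0.2 rad from the counter's). Which name lies where in the row changes from start to start. Origin: centre of its underside, on the slab's top; its top is 5 mm higher, 19 mm above the counter.
- coaster_c: One of three identical round cork coasters, 84 mm across and 5 mm thick, fixed, lying in a row (about 115 mm from centre to centre) along the white marble slab (130 x 360 mm, 14 mm thick, its sides turned up to 0.2 rad from the counter's). Which name lies where in the row changes from start to start. Origin: centre of its underside, on the slab's top; its top is 5 mm higher, 19 mm above the counter.
- dish: Round clear glass dish, 110 mm across and 40 mm high, standing on the counter just beyond one end of the slab (which end changes), in line with the coasters: about 135 mm from the centre of the nearest coaster, 250 mm from the middle one and 365 mm from the farthest. Loose, to be left alone. Origin: centre of its underside.
- scoop: Red plastic scoop, 150 mm long, 56 mm wide, 34 mm high, lying on the counter beyond the other end of the slab, handle roughly towards the robot. Loose, to be left alone. Origin: on its underside, midway along its length; x axis from handle to mouth.
- spice_jar: Small amber glass jar with a steel cap, 44 mm across and 62 mm high, standing on the counter among the things to be moved. These five stand in a bowed row between robot and slab, about 140 mm apart, in any order. Loose, to be left alone. Origin: centre of its underside.
Mind the look-alikes: they are no part of the job. Leave any red look-alike of the cutter alone.

How it is judged:
By the outcome, as a careful person would: the job done as asked, in the order asked, and still so for the second after the job is handed in, with the robot touching nothing.
It also fails if it takes over 96 s, if anything falls off the work surface, if the arm or the gripper's body presses on something with over 40 N, if the wrist force passes 120 N, or if a joint passes its speed limit or range.

## Working session

There is one attempt and no reset: what is moved stays moved. The work goes in short steps, Python scripts to look and compute and a tool call to move; the robot and the scene stay as the last step left them, time stands still between calls to the robot, and variables do not carry over. Pictures are saved under pics/ and viewed, at most 14 in all, crops included, and the job is handed in when it is done.

Besides the shell and the picture viewer there is one more tool, called after ">>>" by a JSON object that holds its "fn" and its "kwargs", one argument or row to a line. servo_tool: Moves the arm, as the interface text tells. Its arguments: {"type":"object","properties":{"motion":{"type":"array","items":{"type":"number","minimum":-1,"maximum":1}}},"required":["motion"]}

```bash
mkdir -p pics; ls
cat > h.py <<'E'
import numpy as np, cv2
from plant import manip, eyes, models
def cloud(cam, depth):
    c=eyes.camera_params(cam); f=200/np.tan(np.radians(c["fov_y"])/2)
    v,u=np.mgrid[0:400,0:640]
    P=np.stack([(u-c["cx"])/f*depth,-(v-c["cy"])/f*depth,-depth,np.ones_like(depth)],-1)
    return (P@np.array(c["pose"]).T)[...,:3]
def save(n,p): cv2.imwrite("pics/"+n+".png",cv2.cvtColor(p,cv2.COLOR_RGB2BGR))
E
python3 - <<'E'
from h import *
print(manip.state()); print(manip.grasp_offset)
ims=[]
for c in("scene","top"):
    p,d=eyes.grab_frame(c); print(c,{k:np.round(v,3) if k!='distortion' else v for k,v in eyes.camera_params(c).items()}); save(c+"0",p)
    W=cloud(c,d)
    for n in["tall_ramekin","low_ramekin","cutter","lid","coaster_a","dish","scoop","spice_jar"]:
        for r in models.regions_of(c,n):
            m=r["mask"]&(d>0)
            if m.sum()<5: print(n,'nodepth');continue
            q=W[m]; z=np.percentile(q[:,2],95); t=q[q[:,2]>z-.006]
            print(c,n,round(r["p"],2),np.round(r["pixel"]),m.sum(),"ztop",z.round(4),"mid",((t.min(0)+t.max(0))/2).round(3)[:2],"ext",np.ptp(t,axis=0).round(3)[:2])
E
```

```text
pics
{'time': 0.0, 'joint_pos': array([-1.31198881e+00,  5.33733085e-02,  1.61428394e+00, -2.87227098e-06,
        1.47599879e+00, -1.18995911e-01]), 'joint_vel': array([ 0.001038  , -0.0006022 , -0.00106223,  0.00119059, -0.00065722,
       -0.00039716]), 'joint_efforts': array([ 1.53583380e-03, -3.93687057e+01, -3.70173633e+01,  3.48802007e-05,
        7.18845418e-03, -8.95873029e-06]), 'tool_pos': array([ 0.23039238, -0.58032015,  0.23005883]), 'tool_rot': array([-1.02907196e-03,  9.82210515e-01,  1.87780296e-01, -7.34885622e-05]), 'contact_force': array([-0.44459159, -0.01689401,  0.40225296]), 'ft_torque': array([-0.0336007 , -0.00813936,  0.0636513 ]), 'grasp_force': 0.0, 'gripper_width': 1.0051448770291938}
0.0187
scene {'fov_y': np.float64(48.539), 'cx': np.float64(317.645), 'cy': np.float64(195.226), 'pose': array([[ 0.873, -0.347,  0.344,  0.904],
       [ 0.488,  0.62 , -0.614, -0.664],
       [-0.   ,  0.704,  0.71 ,  0.86 ],
       [ 0.   ,  0.   ,  0.   ,  1.   ]])}
scene tall_ramekin 0.73 [203. 270.] 860 ztop 0.0658 mid [ 0.396 -0.292] ext [0.06  0.057]
scene tall_rame
[... 1877 characters left out ...]
0355 mid [0.292 0.199] ext [0.054 0.053]
top lid 0.78 [289. 245.] 485 ztop 0.0383 mid [0.418 0.137] ext [0.021 0.019]
top coaster_a 0.89 [390. 178.] 771 ztop 0.0217 mid [ 0.598 -0.143] ext [0.081 0.084]
top coaster_a 0.82 [347. 173.] 735 ztop 0.0218 mid [ 0.614 -0.033] ext [0.084 0.082]
top coaster_a 0.73 [308. 165.] 710 ztop 0.0221 mid [0.629 0.082] ext [0.082 0.082]
top coaster_a 0.58 [450. 254.] 577 ztop 0.0666 mid [ 0.396 -0.289] ext [0.057 0.058]
top dish 0.58 [260. 162.] 1160 ztop 0.0406 mid [0.645 0.213] ext [0.106 0.105]
top scoop 0.55 [443. 174.] 854 ztop 0.0335 mid [ 0.584 -0.284] ext [0.144 0.059]
top spice_jar 0.53 [388. 246.] 249 ztop 0.0641 mid [ 0.419 -0.137] ext [0.035 0.038]
```

View pics/scene0.png

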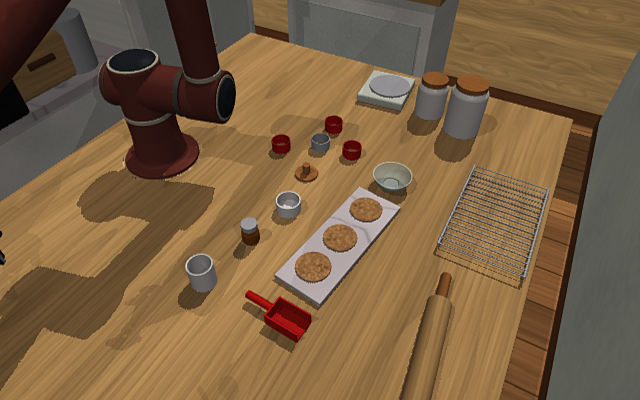

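View pics/top0.png

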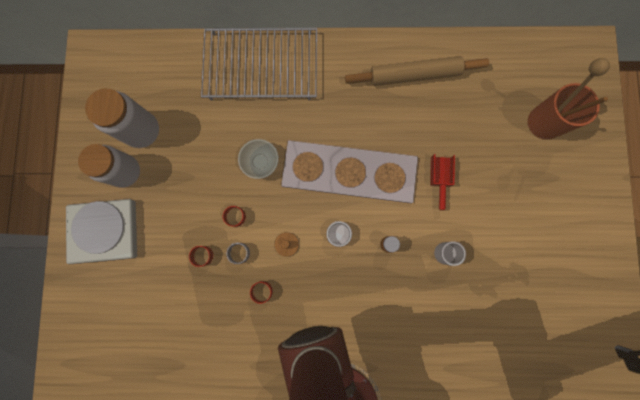

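The scene view shows the steel cutter at about (320,142), ringed by three red look-alikes. The lid is at (306,173), the low ramekin at (288,205), the jar at (249,232) and the tall ramekin at (201,272). The dish, at (392,178), is at the +y end of the slab, so the coaster order runs tall, cutter, low towards −y. The top view shows the same, with the steel cutter at (238,253). I'll refine the centres once, then move.

```bash
cat >> h.py <<'E'
def centres(cam, label, lo, hi, pmin=.5):
    p,d=eyes.grab_frame(cam); W=cloud(cam,d); out=[]
    for r in models.regions_of(cam,label):
        if r["p"]<pmin: continue
        q=W[r["mask"]&(d>0)]; q=q[(q[:,2]>lo)&(q[:,2]<hi)]
        if len(q)<20: continue
        (x,y),R=cv2.minEnclosingCircle(q[:,:2].astype(np.float32))
        out.append((label,cam,np.round([x,y,R],4),"mean",q.mean(0).round(4),len(q)))
    return out
E
python3 - <<'E'
from h import *
for c in("scene","top"):
    for n,lo,hi in(("tall_ramekin",.06,.07),("low_ramekin",.03,.04),("cutter",.029,.038),("lid",.034,.042),("lid",.004,.014),("coaster_a",.017,.026)):
        for o in centres(c,n,lo,hi): print(*o)
E
```

```text
tall_ramekin scene [ 0.3956 -0.2902  0.031 ] mean [ 0.3958 -0.2911  0.0641] 201
low_ramekin scene [ 0.4443 -0.0042  0.0347] mean [ 0.4456 -0.0039  0.0342] 143
cutter scene [0.3929 0.2648 0.0301] mean [0.3924 0.2638 0.0324] 65
cutter scene [0.3835 0.3616 0.0296] mean [0.3854 0.3632 0.0321] 58
cutter scene [0.2928 0.1978 0.0291] mean [0.2907 0.1944 0.0324] 59
cutter scene [0.4908 0.2769 0.0303] mean [0.4933 0.2772 0.0323] 63
lid scene [0.4176 0.1339 0.0116] mean [0.4181 0.1346 0.0371] 34
lid scene [0.4172 0.1368 0.0354] mean [0.4201 0.1317 0.0077] 237
coaster_a scene [0.6302 0.0793 0.0414] mean [0.6305 0.078  0.019 ] 475
coaster_a scene [ 0.6136 -0.0362  0.0429] mean [ 0.6133 -0.0377  0.0191] 599
coaster_a scene [ 0.5986 -0.1433  0.0415] mean [ 0.5985 -0.1448  0.0191] 671
tall_ramekin top [ 0.3962 -0.2893  0.0297] mean [ 0.3972 -0.2874  0.065 ] 125
low_ramekin top [ 0.4461 -0.0039  0.0322] mean [ 0.4517 -0.0034  0.0355] 81
cutter top [0.3929 0.2639 0.028 ] mean [0.3962 0.2639 0.0329] 69
cutter top [0.4912 0.2776 0.0276] mean [0.4873 0.28   0.0335] 57
cutter top [0.3849 0.3627 0.0279] mean [0.385  0.3616 0.0334] 82
lid top [0.4175 0.1369 0.0109] mean [0.4173 0.137  0.038 ] 54
lid top [0.4178 0.137  0.0329] mean [0.4179 0.1358 0.008 ] 386
coaster_a top [ 0.6134 -0.0348  0.0423] mean [ 0.6125 -0.0353  0.0194] 629
coaster_a top [0.6282 0.0797 0.042 ] mean [0.6281 0.0809 0.0194] 622
coaster_a top [ 0.599  -0.1426  0.0423] mean [ 0.5985 -0.1417  0.0193] 647
```

>>> {"fn": "servo_tool", "kwargs": {
  "motion": [1,0.25,-0.25,0,-0.22,1,0.5,-0.5,0,-0.44,1,0.75,-0.75,0,-0.66,1,1,-1,0,-0.88,1,1,-1,0,-1]
}}

```text
time: 2.72
tool_pos: [0.2989, -0.423, 0.2315]
tool_rot: [0.0, 0.834, 0.552, 0.0]
contact_force: [0.3, -0.0, 0.3]
gripper_width: 0.998
grasp_force: 0.0
```

>>> {"fn": "servo_tool", "kwargs": {
  "motion": [1,0.5,0.15,0.2,-0.2,1,1,0.3,0.4,-0.44,1,1,0.3,0.5,-0.52]
}}

```text
time: 3.1
tool_pos: [0.3798, -0.3264, 0.1702]
tool_rot: [-0.0, 0.704, 0.71, 0.0]
contact_force: [0.3, 0.7, -0.0]
gripper_width: 1.003
grasp_force: 0.0
```

>>> {"fn": "servo_tool", "kwargs": {
  "motion": [1,0.31,0.14,0.4,0,1,0.31,0.14,0.58,0,1,0.31,0.14,0.58,0]
}}

```text
time: 3.48
tool_pos: [0.3942, -0.2905, 0.0996]
tool_rot: [-0.002, 0.707, 0.708, -0.0]
contact_force: [-0.5, -0.0, 1.0]
gripper_width: 1.002
grasp_force: 0.0
```

```bash
cat > go.py <<'E'
import sys; from h import *
# shift (motion units) from here to the target x y z
s=manip.state(); q=s["tool_rot"]; a=2*np.arctan2(q[2],q[1]); a=(a+np.pi)%(2*np.pi)-np.pi
t=np.array([float(v) for v in sys.argv[1:4]]); d=t-s["tool_pos"]; c,n=np.cos(a),np.sin(a)
print("t",round(s["time"],2),"pos",s["tool_pos"].round(4),"yaw",np.degrees(a).round(2),"units",np.round(np.array([c*d[0]+n*d[1],n*d[0]-c*d[1],-d[2]])/.12,3))
E
python3 go.py .396 -.290 .03
```

```text
t 3.48 pos [ 0.3942 -0.2905  0.0996] yaw 90.09 units [0.004 0.015 0.58 ]
```

>>> {"fn": "servo_tool", "kwargs": {
  "motion": [1,0,0.015,0.3,0,1,0,0.015,0.55,0,1,0,0.015,0.58,0,-1,0,0.015,0.58,0,-1,0,0.015,0.58,0]
}}

```text
time: 4.1
tool_pos: [0.3985, -0.2937, 0.0349]
tool_rot: [0.002, 0.707, 0.707, -0.0]
contact_force: [-0.3, -1.7, -2.0]
gripper_width: 0.685
grasp_force: 64.6
```

>>> {"fn": "servo_tool", "kwargs": {
  "motion": [-1,0,0,0,0,-1,0,0,0,0]
}}

```text
time: 4.35
tool_pos: [0.3985, -0.2938, 0.0349]
tool_rot: [0.002, 0.707, 0.707, -0.0]
contact_force: [0.7, -0.8, 6.3]
gripper_width: 0.683
grasp_force: 65.3
```

>>> {"fn": "servo_tool", "kwargs": {
  "motion": [-1,0,0,-0.4,0,-1,0,0,-0.8,0,-1,0.4,0.1,-0.9,0,-1,0.8,0.4,-0.9,0,-1,0.8,0.5,-0.9,0]
}}

```text
time: 4.97
tool_pos: [0.4579, -0.1931, 0.1404]
tool_rot: [0.0, 0.705, 0.709, 0.0]
contact_force: [-0.5, -0.4, -2.0]
gripper_width: 0.688
grasp_force: 66.3
```

>>> {"fn": "servo_tool", "kwargs": {
  "motion": [-1,0.4,0.25,0,0,-1,0.75,0.5,0,0,-1,1,0.7,0,0]
}}

```text
time: 5.35
tool_pos: [0.5414, -0.0749, 0.1397]
tool_rot: [-0.0, 0.707, 0.708, -0.0]
contact_force: [-0.2, -0.4, -2.0]
gripper_width: 0.688
grasp_force: 66.3
```

>>> {"fn": "servo_tool", "kwargs": {
  "motion": [-1,0.4,0.25,0,0,-1,0.75,0.5,0,0,-1,1,0.7,0,0,-1,1,0.7,0,0]
}}

```text
time: 5.85
tool_pos: [0.6257, 0.0453, 0.1395]
tool_rot: [-0.0, 0.706, 0.708, -0.0]
contact_force: [0.4, -0.5, -2.3]
gripper_width: 0.686
grasp_force: 66.4
```

```bash
python3 go.py .629 .080 .052
```

```text
t 5.85 pos [0.6257 0.0453 0.1395] yaw 90.18 units [0.289 0.029 0.729]
```

>>> {"fn": "servo_tool", "kwargs": {
  "motion": [-1,0.29,0.03,0.3,0,-1,0.29,0.03,0.4,0,-1,0.29,0.03,0.4,0]
}}

```text
time: 6.22
tool_pos: [0.6268, 0.0777, 0.0902]
tool_rot: [-0.001, 0.707, 0.707, -0.002]
contact_force: [0.0, -0.4, -2.0]
gripper_width: 0.685
grasp_force: 66.4
```

```bash
python3 - <<'E'
from h import *
print(manip.state()["tool_pos"])
for c in("scene","top"):
    p,d=eyes.grab_frame(c); save("t1"+c,cv2.resize(p[100:280,220:480],None,fx=3,fy=3)); W=cloud(c,d)
    for r in models.regions_of(c,"tall_ramekin"):
        q=W[r["mask"]&(d>0)]; print(c,r["p"],r["pixel"],len(q),np.percentile(q,[2,50,98],axis=0).round(3).tolist())
E
python3 go.py .629 .080 .052
```

```text
[0.62680789 0.07771091 0.09018381]
scene 0.57 [367.7, 188.7] 697 [[0.6, 0.05, 0.058], [0.625, 0.063, 0.095], [0.654, 0.109, 0.122]]
t 6.42 pos [0.6293 0.078  0.0937] yaw 89.98 units [ 0.017 -0.002  0.348]
```

View pics/t1scene.png

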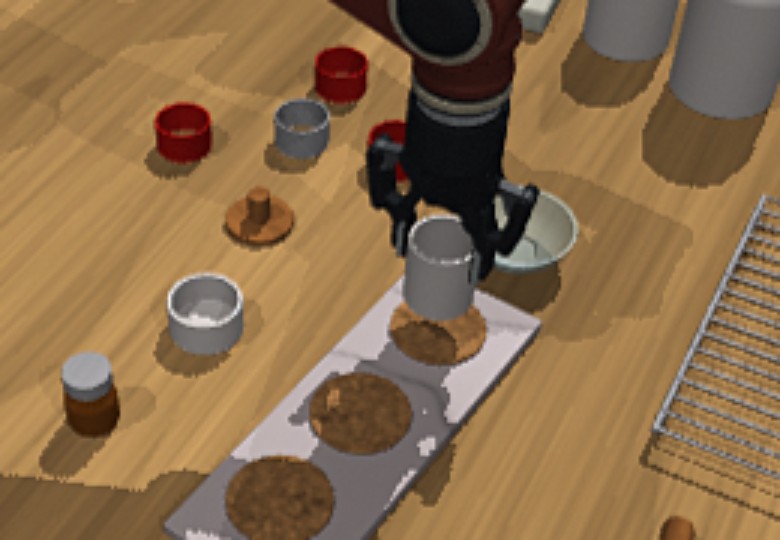

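The crop shows the tall ramekin upright in the fingers, over the coaster nearest the dish. The state readings are noisy by about 3 mm, so I'll average them and fit the rim.

```bash
cat > held.py <<'E'
import sys; from h import *
# averaged tool position, and the rim of a thing near it
label=sys.argv[1]; S=[]; Q={}
for k in range(4):
    for c in("scene","top"):
        p,d=eyes.grab_frame(c); S.append(manip.state()["tool_pos"]); Q.setdefault(c,[]).append(cloud(c,d))
print("t",round(manip.state()["time"],2),"tool",np.mean(S,0).round(4),"sd",np.std(S,0).round(4))
ref=np.mean(S,0)[:2] if len(sys.argv)<4 else np.array([float(v) for v in sys.argv[2:4]])
for c in Q:
    for r in models.regions_of(c,label):
        W=np.median(Q[c],axis=0); q=W[r["mask"]]
        q=q[np.linalg.norm(q[:,:2]-ref,axis=1)<.05]
        if len(q)<30: continue
        z=np.percentile(q[:,2],97); t=q[q[:,2]>z-.006]
        (x,y),R=cv2.minEnclosingCircle(t[:,:2].astype(np.float32)); print(c,label,round(r["p"],2),"ztop",z.round(4),"zlow",np.percentile(q[:,2],1).round(4),"circle",np.round([x,y,R],4))
E
python3 held.py tall_ramekin
```

```text
t 6.83 tool [0.6288 0.0786 0.093 ] sd [0.0003 0.0003 0.0005]
scene tall_ramekin 0.97 ztop 0.124 zlow 0.0614 circle [0.6283 0.0809 0.0303]
```

>>> {"fn": "servo_tool", "kwargs": {
  "motion": [-1,-0.012,0,0.15,0,-1,-0.012,0,0.27,0,-1,-0.012,0,0.3,0,-1,-0.012,0,0.315,0,-1,-0.012,0,0.315,0]
}}

```text
time: 7.55
tool_pos: [0.6286, 0.0776, 0.0543]
tool_rot: [0.0, 0.707, 0.707, 0.0]
contact_force: [-0.7, 0.9, -1.9]
gripper_width: 0.689
grasp_force: 66.5
```

```bash
python3 held.py tall_ramekin; python3 -c "
from h import *;print(manip.state()['contact_force'])"
```

```text
t 7.95 tool [0.6285 0.0776 0.0545] sd [0.0001 0.     0.    ]
scene tall_ramekin 0.96 ztop 0.0854 zlow 0.0213 circle [0.6271 0.0791 0.0308]
[ 0.74624803 -0.17716231 -2.61397739]
```

>>> {"fn": "servo_tool", "kwargs": {
  "motion": [-1,0,0,0.006,0,-1,0,0,0.01,0,-1,0,0,0.01,0]
}}

```text
time: 8.43
tool_pos: [0.6284, 0.0777, 0.0539]
tool_rot: [0.0, 0.707, 0.707, 0.0]
contact_force: [-3.7, 0.5, 4.6]
gripper_width: 0.689
grasp_force: 66.9
```

>>> {"fn": "servo_tool", "kwargs": {
  "motion": [1,0,0,0,0,1,0,0,0,0,1,0,0,-0.4,0,1,0,0,-0.8,0,1,-0.1,-0.3,-0.8,0]
}}

```text
time: 9.05
tool_pos: [0.597, 0.0655, 0.1556]
tool_rot: [0.004, 0.707, 0.708, 0.004]
contact_force: [-0.8, -0.7, -0.2]
gripper_width: 1.0
grasp_force: 0.0
```

>>> {"fn": "servo_tool", "kwargs": {
  "motion": [1,-0.3,-0.5,0,0,1,-0.58,-1,0,0,1,-0.58,-1,0,0,1,-0.58,-1,0,0]
}}

```text
time: 9.55
tool_pos: [0.4726, -0.0045, 0.1495]
tool_rot: [0.001, 0.707, 0.707, 0.001]
contact_force: [-0.6, 0.6, -0.3]
gripper_width: 0.997
grasp_force: 0.0
```

```bash
python3 held.py tall_ramekin .628 .08;python3 held.py low_ramekin .445 -.004; python3 go.py .445 -.004 .005
```

```text
t 9.95 tool [ 0.4734 -0.0039  0.1495] sd [0.0003 0.0001 0.0003]
scene tall_ramekin 0.73 ztop 0.0847 zlow 0.0204 circle [0.6268 0.08   0.0302]
t 10.45 tool [ 0.4724 -0.0041  0.1491] sd [0.0001 0.0001 0.    ]
scene low_ramekin 0.77 ztop 0.0363 zlow 0.0036 circle [ 0.4439 -0.0043  0.0341]
top low_ramekin 0.47 ztop 0.0374 zlow -0.0006 circle [ 0.443  -0.0023  0.0311]
t 10.55 pos [ 0.4724 -0.0042  0.1491] yaw 90.04 units [ 0.002 -0.228  1.201]
```

>>> {"fn": "servo_tool", "kwargs": {
  "motion": [1,0,-0.228,0.4,0,1,0,-0.228,0.7,0,1,0,-0.228,1,0,1,0,-0.228,1,0]
}}

```text
time: 11.05
tool_pos: [0.4421, -0.0037, 0.0263]
tool_rot: [-0.003, 0.707, 0.707, -0.002]
contact_force: [-1.1, -0.3, -0.8]
gripper_width: 1.003
grasp_force: 0.0
```

```bash
python3 go.py .445 -.004 .006
```

```text
t 11.05 pos [ 0.4421 -0.0037  0.0263] yaw 90.04 units [-0.002  0.024  0.169]
```

>>> {"fn": "servo_tool", "kwargs": {
  "motion": [1,0,0,0.1,0,1,0,0,0.19,0,-1,0,0,0.19,0,-1,0,0,0.19,0,-1,0,0,0.19,0]
}}

```text
time: 11.68
tool_pos: [0.4458, -0.0043, 0.0071]
tool_rot: [0.001, 0.707, 0.707, 0.0]
contact_force: [0.6, -0.4, 2.2]
gripper_width: 0.761
grasp_force: 66.6
```

>>> {"fn": "servo_tool", "kwargs": {
  "motion": [-1,0,0,0,0,-1,0,0,0,0]
}}

```text
time: 11.92
tool_pos: [0.4458, -0.0043, 0.007]
tool_rot: [0.001, 0.707, 0.707, 0.0]
contact_force: [0.6, -0.8, 3.9]
gripper_width: 0.76
grasp_force: 66.9
```

```bash
python3 held.py low_ramekin
```

```text
t 12.32 tool [ 0.4458 -0.0043  0.007 ] sd [0. 0. 0.]
scene low_ramekin 0.78 ztop 0.0361 zlow 0.0006 circle [ 0.4439 -0.0041  0.034 ]
```

>>> {"fn": "servo_tool", "kwargs": {
  "motion": [-1,0,0,-0.4,0,-1,0,0,-0.7,0,-1,-0.3,0.3,-0.7,0,-1,-0.6,0.7,-0.7,0,-1,-0.7,0.8,-0.7,0]
}}

```text
time: 13.05
tool_pos: [0.5421, -0.0897, 0.0893]
tool_rot: [-0.001, 0.707, 0.707, -0.0]
contact_force: [0.0, 1.2, -1.9]
gripper_width: 0.759
grasp_force: 67.7
```

>>> {"fn": "servo_tool", "kwargs": {
  "motion": [-1,-0.3,0.3,0,0,-1,-0.456,0.475,0.1,0,-1,-0.456,0.475,0.3,0,-1,-0.456,0.475,0.42,0,-1,-0.456,0.475,0.42,0]
}}

```text
time: 13.68
tool_pos: [0.5958, -0.1416, 0.0374]
tool_rot: [-0.002, 0.707, 0.708, -0.001]
contact_force: [0.2, -0.5, -1.5]
gripper_width: 0.757
grasp_force: 67.7
```

```bash
python3 held.py low_ramekin; python3 go.py .5988 -.143 .026
```

```text
t 14.07 tool [ 0.5984 -0.1426  0.0406] sd [0.0006 0.0003 0.0007]
scene low_ramekin 0.85 ztop 0.0691 zlow 0.0343 circle [ 0.5963 -0.1446  0.0328]
t 14.18 pos [ 0.5983 -0.1429  0.0404] yaw 90.05 units [-0.001  0.004  0.12 ]
```

>>> {"fn": "servo_tool", "kwargs": {
  "motion": [-1,0,0.004,0.06,0,-1,0,0.004,0.1,0,-1,0,0.004,0.115,0,-1,0,0.004,0.125,0,-1,0,0.004,0.125,0]
}}

```text
time: 14.8
tool_pos: [0.5986, -0.1428, 0.0261]
tool_rot: [-0.0, 0.707, 0.707, -0.0]
contact_force: [-3.9, 1.8, 6.1]
gripper_width: 0.76
grasp_force: 68.5
```

>>> {"fn": "servo_tool", "kwargs": {
  "motion": [1,0,0,0,0,1,0,0,0,0,1,0,0,-0.4,0,1,0,0,-0.8,0,1,0.4,-0.3,-0.8,0]
}}

```text
time: 15.42
tool_pos: [0.5676, -0.0975, 0.1277]
tool_rot: [0.006, 0.708, 0.706, 0.003]
contact_force: [-0.3, 0.1, 0.6]
gripper_width: 0.996
grasp_force: 0.0
```

>>> {"fn": "servo_tool", "kwargs": {
  "motion": [1,0.4,-0.2,0,0,1,0.8,-0.4,0,0,1,1,-0.5,0,0]
}}

```text
time: 15.8
tool_pos: [0.5011, 0.0271, 0.1206]
tool_rot: [-0.0, 0.706, 0.708, 0.0]
contact_force: [0.2, -0.5, -0.4]
gripper_width: 0.997
grasp_force: 0.0
```

>>> {"fn": "servo_tool", "kwargs": {
  "motion": [0.8,0.4,-0.2,0,0,0.8,0.8,-0.4,0,0,0.8,1,-0.5,0,0]
}}

```text
time: 16.18
tool_pos: [0.4411, 0.1469, 0.1208]
tool_rot: [-0.0, 0.706, 0.708, 0.0]
contact_force: [0.5, 0.7, 0.0]
gripper_width: 0.898
grasp_force: 0.0
```

>>> {"fn": "servo_tool", "kwargs": {
  "motion": [0.8,0.4,-0.2,0,0,0.8,0.8,-0.4,0,0,0.8,0.99,-0.41,0,0,0.8,0.99,-0.41,0,0]
}}

```text
time: 16.68
tool_pos: [0.3927, 0.2649, 0.121]
tool_rot: [0.0, 0.706, 0.708, 0.0]
contact_force: [-0.8, -0.3, -0.2]
gripper_width: 0.899
grasp_force: 0.0
```

```bash
python3 held.py low_ramekin .598 -.143;python3 held.py cutter; python3 go.py .393 .264 .03
```

```text
t 17.07 tool [0.3933 0.2632 0.1208] sd [0.0002 0.0003 0.    ]
scene low_ramekin 0.9 ztop 0.0551 zlow 0.0186 circle [ 0.5977 -0.1425  0.0335]
t 17.57 tool [0.3931 0.2637 0.1209] sd [0.0001 0.0001 0.    ]
scene cutter 0.74 ztop 0.0337 zlow -0.0005 circle [0.3921 0.2633 0.0292]
top cutter 0.46 ztop 0.0351 zlow 0.0001 circle [0.3909 0.2613 0.0269]
t 17.68 pos [0.3931 0.2639 0.1209] yaw 90.05 units [ 0.001 -0.     0.757]
```

>>> {"fn": "servo_tool", "kwargs": {
  "motion": [0.8,0,0,0.4,0,0.8,0,0,0.75,0,0.8,0,0,0.96,0,0.8,0,0,0.96,0,-1,0,0,0.96,0]
}}

```text
time: 18.3
tool_pos: [0.394, 0.2643, 0.0069]
tool_rot: [0.0, 0.707, 0.707, 0.001]
contact_force: [0.5, -0.7, 0.4]
gripper_width: 0.708
grasp_force: 0.0
```

>>> {"fn": "servo_tool", "kwargs": {
  "motion": [-1,0,0,0,0,-1,0,0,0,0,-1,0,0,0,0]
}}

```text
time: 18.68
tool_pos: [0.3948, 0.2647, 0.0078]
tool_rot: [0.001, 0.707, 0.707, 0.002]
contact_force: [-0.6, 0.5, 6.3]
gripper_width: 0.632
grasp_force: 63.6
```

```bash
python3 held.py cutter
```

```text
t 19.07 tool [0.3948 0.2647 0.0078] sd [0. 0. 0.]
scene cutter 0.66 ztop 0.0326 zlow -0.0 circle [0.3938 0.2634 0.0282]
top cutter 0.64 ztop 0.0347 zlow 0.0028 circle [0.3961 0.2473 0.0212]
```

>>> {"fn": "servo_tool", "kwargs": {
  "motion": [-1,0,0,-0.4,0,-1,0,0,-0.8,0,-1,-0.3,0.2,-1,0,-1,-0.6,0.5,-1,0,-1,-0.7,0.6,-1,0]
}}

```text
time: 19.8
tool_pos: [0.4666, 0.1784, 0.1266]
tool_rot: [0.001, 0.708, 0.707, 0.001]
contact_force: [-0.0, -0.1, -0.9]
gripper_width: 0.626
grasp_force: 63.5
```

>>> {"fn": "servo_tool", "kwargs": {
  "motion": [-1,-0.4,0.3,0,0,-1,-0.8,0.6,0,0,-1,-1,0.72,0,0]
}}

```text
time: 20.18
tool_pos: [0.5525, 0.0581, 0.1253]
tool_rot: [-0.0, 0.707, 0.707, -0.0]
contact_force: [0.1, 0.2, -0.2]
gripper_width: 0.627
grasp_force: 63.5
```

>>> {"fn": "servo_tool", "kwargs": {
  "motion": [-1,-0.4,0.25,0,0,-1,-0.8,0.5,0,0,-1,-0.8,0.5,0.35,0,-1,-0.8,0.5,0.65,0,-1,-0.8,0.5,0.65,0]
}}

```text
time: 20.8
tool_pos: [0.608, -0.035, 0.0432]
tool_rot: [-0.004, 0.707, 0.707, -0.003]
contact_force: [-0.2, 0.6, -1.4]
gripper_width: 0.629
grasp_force: 63.5
```

```bash
python3 held.py cutter; python3 go.py .6135 -.035 .0268
```

```text
t 21.2 tool [ 0.6125 -0.0358  0.0491] sd [0.001  0.0002 0.0013]
scene cutter 0.72 ztop 0.0754 zlow 0.0191 circle [ 0.6105 -0.0358  0.0283]
t 21.3 pos [ 0.6122 -0.036   0.0486] yaw 90.05 units [0.008 0.011 0.182]
```

>>> {"fn": "servo_tool", "kwargs": {
  "motion": [-1,0.006,0.011,0.1,0,-1,0.006,0.011,0.15,0,-1,0.006,0.011,0.17,0,-1,0.006,0.011,0.185,0,-1,0.006,0.011,0.185,0]
}}

```text
time: 21.92
tool_pos: [0.613, -0.0352, 0.0268]
tool_rot: [-0.0, 0.707, 0.707, -0.0]
contact_force: [-5.3, 0.9, 8.1]
gripper_width: 0.626
grasp_force: 64.4
```

>>> {"fn": "servo_tool", "kwargs": {
  "motion": [0.9,0,0,0,0,0.9,0,0,0,0,0.9,0,0,-0.4,0,0.9,0,0,-0.8,0,0.9,0,-0.3,-0.8,0]
}}

```text
time: 22.55
tool_pos: [0.5816, -0.0362, 0.1276]
tool_rot: [0.005, 0.707, 0.707, 0.003]
contact_force: [-0.3, -0.2, 1.1]
gripper_width: 0.948
grasp_force: 0.0
```

>>> {"fn": "servo_tool", "kwargs": {
  "motion": [0.2,0.3,-0.35,0,0,0.2,0.6,-0.7,0,0,0.2,0.9,-0.9,0,0]
}}

```text
time: 22.92
tool_pos: [0.467, 0.0734, 0.1208]
tool_rot: [-0.0, 0.707, 0.707, -0.0]
contact_force: [1.0, 0.3, 1.0]
gripper_width: 0.599
grasp_force: 0.0
```

>>> {"fn": "servo_tool", "kwargs": {
  "motion": [0.2,0.4,-0.35,0,0,0.2,0.53,-0.43,0,0,0.2,0.53,-0.43,0,0]
}}

```text
time: 23.3
tool_pos: [0.4166, 0.137, 0.1213]
tool_rot: [0.0, 0.706, 0.708, 0.0]
contact_force: [1.6, 0.0, -0.6]
gripper_width: 0.594
grasp_force: 0.0
```

```bash
python3 held.py cutter .613 -.035;python3 held.py lid; python3 go.py .4175 .1365 .012
python3 - <<'E'
from h import *
p,d=eyes.grab_frame("scene"); save("c1",cv2.resize(p[100:300,220:480],None,fx=3,fy=3))
E
```

```text
t 23.7 tool [0.4178 0.1357 0.1215] sd [0.0002 0.0003 0.0001]
scene cutter 0.94 ztop 0.053 zlow 0.0197 circle [ 0.6116 -0.0362  0.0281]
top cutter 0.53 ztop 0.0533 zlow 0.0213 circle [ 0.6118 -0.0352  0.0272]
t 24.2 tool [0.4174 0.1361 0.1215] sd [0.0001 0.0001 0.    ]
scene lid 0.64 ztop 0.0381 zlow 0.0039 circle [0.4173 0.1342 0.0102]
t 24.3 pos [0.4173 0.1362 0.1215] yaw 90.05 units [0.002 0.002 0.913]
```

View pics/c1.png

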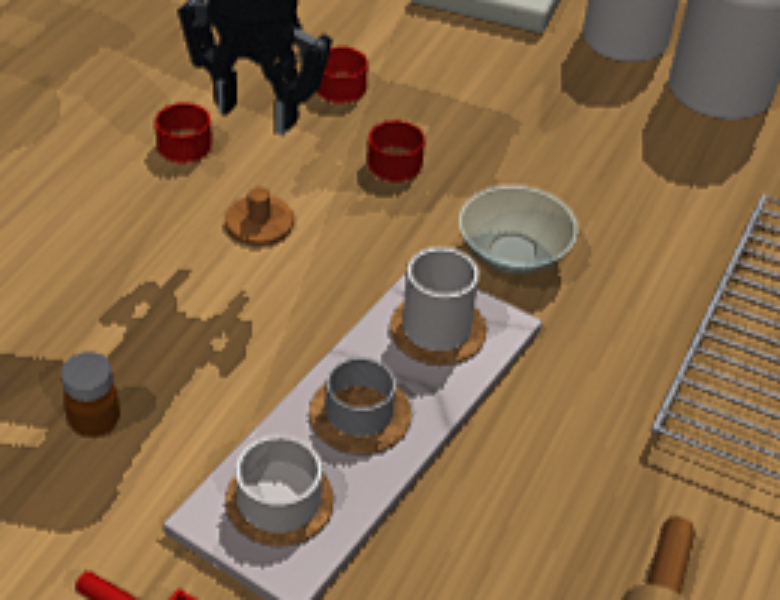

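The crop shows all three pots standing centred on their coasters, the tall ramekin at (440,300), the cutter at (360,400) and the low ramekin at (278,485). The gripper is above the lid at (258,215).

>>> {"fn": "servo_tool", "kwargs": {
  "motion": [0.2,0,0,0.4,0,0.2,0,0,0.75,0,0.2,0,0,0.9,0,0.2,0,0,0.9,0,-1,0,0,0.9,0]
}}

```text
time: 24.98
tool_pos: [0.4182, 0.1363, 0.0146]
tool_rot: [0.001, 0.707, 0.707, 0.001]
contact_force: [1.2, -0.4, 1.2]
gripper_width: 0.401
grasp_force: 0.0
```

>>> {"fn": "servo_tool", "kwargs": {
  "motion": [-1,0,0,0,0,-1,0,0,0,0,-1,0,0,0,0,-1,0,0,0,0]
}}

```text
time: 25.48
tool_pos: [0.4189, 0.1364, 0.0152]
tool_rot: [0.001, 0.707, 0.707, 0.001]
contact_force: [0.0, 0.7, 6.2]
gripper_width: 0.237
grasp_force: 59.4
```

Run:
```python
from h import *
for c in("scene","top"):
    for o in centres(c,"lid",.004,.014): print(*o)
s=manip.state(); print(s["tool_pos"],s["gripper_width"],s["contact_force"])
```

```text
lid scene [0.4191 0.1346 0.0333] mean [0.4227 0.1257 0.0076] 193
[0.41888833 0.13643902 0.01524748] 0.23481940011590194 [-0.60636269 -1.03337171  6.90059255]
```

>>> {"fn": "servo_tool", "kwargs": {
  "motion": [-1,0,0,-0.4,0,-1,0,0,-0.8,0,-1,0,0.3,-1,0,-1,-0.1,0.7,-1,0,-1,-0.2,0.9,-1,0]
}}

```text
time: 26.3
tool_pos: [0.5273, 0.1119, 0.1343]
tool_rot: [0.001, 0.707, 0.707, 0.001]
contact_force: [0.6, -0.4, -1.8]
gripper_width: 0.239
grasp_force: 59.0
```

>>> {"fn": "servo_tool", "kwargs": {
  "motion": [-1,-0.15,0.4,0,0,-1,-0.27,0.75,0,0,-1,-0.27,0.842,0.05,0,-1,-0.27,0.842,0.15,0,-1,-0.27,0.842,0.15,0]
}}

```text
time: 26.92
tool_pos: [0.6238, 0.0805, 0.113]
tool_rot: [-0.002, 0.707, 0.708, -0.002]
contact_force: [-1.1, -0.5, -0.5]
gripper_width: 0.234
grasp_force: 59.1
```

```bash
python3 held.py lid; python3 held.py tall_ramekin .628 .08; python3 go.py .628 .080 .1002
python3 - <<'E'
from h import *
p,d=eyes.grab_frame("scene"); save("l1",cv2.resize(p[110:250,280:460],None,fx=4,fy=4))
W=cloud("scene",d)
for r in models.regions_of("scene","lid"):
    q=W[r["mask"]&(d>0)]; t=q[(q[:,2]<.122)]; print(r["p"],r["pixel"],cv2.minEnclosingCircle(t[:,:2].astype(np.float32)),np.percentile(t[:,2],[1,50,99]).round(4))
E
```

```text
t 27.32 tool [0.6257 0.0803 0.1156] sd [0.0007 0.0002 0.0007]
scene lid 0.57 ztop 0.1375 zlow 0.1006 circle [0.626  0.0783 0.013 ]
top lid 0.59 ztop 0.1944 zlow 0.014 circle [0.5901 0.0932 0.0024]
t 27.82 tool [0.6264 0.0799 0.1156] sd [0.     0.     0.0001]
scene tall_ramekin 0.87 ztop 0.0842 zlow 0.0213 circle [0.6319 0.0678 0.0263]
t 27.93 pos [0.6264 0.08   0.1155] yaw 90.05 units [0.    0.013 0.127]
0.61 [364.2, 186.6] ((0.6272260546684265, 0.10797793418169022), 0.06130029261112213) [0.0984 0.1078 0.1213]
```

View pics/l1.png

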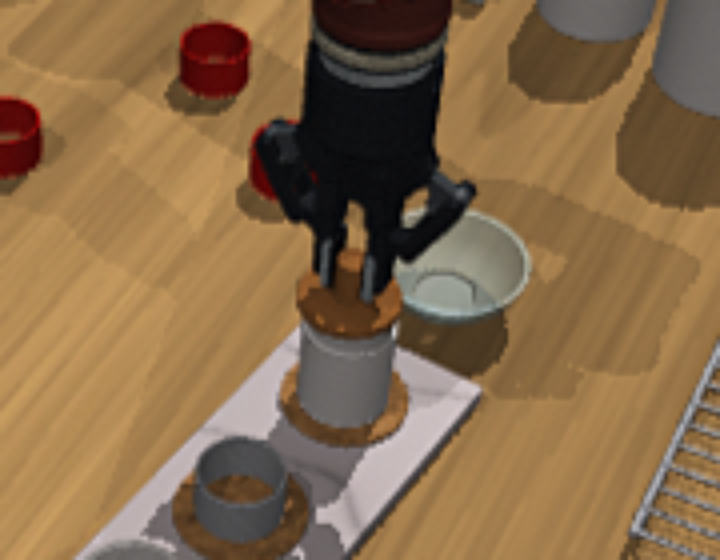

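The crop shows the lid level in the fingers at (349,300), centred just above the ramekin at (347,370).

>>> {"fn": "servo_tool", "kwargs": {
  "motion": [-1,0,0.012,0.06,0,-1,0,0.012,0.1,0,-1,0,0.012,0.118,0,-1,0,0.012,0.128,0,-1,0,0.012,0.128,0]
}}

```text
time: 28.65
tool_pos: [0.6279, 0.08, 0.1003]
tool_rot: [0.0, 0.707, 0.707, 0.0]
contact_force: [-0.1, -0.2, 0.6]
gripper_width: 0.236
grasp_force: 59.3
```

>>> {"fn": "servo_tool", "kwargs": {
  "motion": [-1,0,0,0.006,0,-1,0,0,0.006,0]
}}

```text
time: 28.9
tool_pos: [0.6281, 0.08, 0.1003]
tool_rot: [0.0, 0.707, 0.707, 0.0]
contact_force: [-2.8, -0.7, 4.9]
gripper_width: 0.239
grasp_force: 59.6
```

Contact. I'll open part-way, lift and move clear.

>>> {"fn": "servo_tool", "kwargs": {
  "motion": [0,0,0,0,0,0,0,0,0,0,0,0,0,-0.2,0,0,0,0,-0.6,0,0,0,0,-0.9,0]
}}

```text
time: 29.52
tool_pos: [0.6282, 0.0799, 0.209]
tool_rot: [0.0, 0.707, 0.707, 0.0]
contact_force: [0.7, -0.6, 0.4]
gripper_width: 0.502
grasp_force: 0.0
```

>>> {"fn": "servo_tool", "kwargs": {
  "motion": [0,0,-0.4,-0.1,0,0,0,-0.8,-0.1,0,0,0,-1,-0.1,0,0,0,-1,-0.1,0]
}}

```text
time: 30.02
tool_pos: [0.5069, 0.08, 0.2192]
tool_rot: [0.0, 0.707, 0.707, 0.0]
contact_force: [0.3, -1.2, 0.2]
gripper_width: 0.496
grasp_force: 0.0
```

Run:
```python
from h import *
ims=[]
for c in("scene","top"):
    for n,lo,hi in(("low_ramekin",.048,.06),("cutter",.045,.058),("lid",.087,.097),("lid",.115,.13),("dish",.034,.045),("spice_jar",.055,.07)):
        for o in centres(c,n,lo,hi): print(*o)
    p,d=eyes.grab_frame(c); ims.append(cv2.resize(p[100:300,200:480],None,fx=2,fy=2) if c=="scene" else cv2.resize(p[120:320,180:460],None,fx=2,fy=2))
save("end",cv2.resize(np.vstack(ims),None,fx=.75,fy=.75)); s=manip.state(); print(s["tool_pos"],s["time"])
```

```text
low_ramekin scene [ 0.5986 -0.144   0.0327] mean [ 0.6033 -0.1513  0.0527] 143
cutter scene [ 0.6112 -0.0356  0.03  ] mean [ 0.6124 -0.036   0.0502] 142
lid scene [0.6261 0.0792 0.0346] mean [0.6292 0.0735 0.0923] 331
lid scene [0.6276 0.079  0.0113] mean [0.6283 0.0777 0.1213] 58
dish scene [0.6454 0.2137 0.0564] mean [0.6433 0.2209 0.0382] 239
spice_jar scene [ 0.4184 -0.1363  0.0219] mean [ 0.4195 -0.1389  0.0611] 189
low_ramekin top [ 0.5978 -0.1417  0.0325] mean [ 0.5985 -0.1398  0.0539] 115
cutter top [ 0.6097 -0.0349  0.0275] mean [ 0.5978 -0.0341  0.0522] 37
cutter top [ 0.6121 -0.0355  0.0282] mean [ 0.6156 -0.0324  0.0512] 77
dish top [0.6669 0.2229 0.0459] mean [0.6834 0.2182 0.0383] 60
spice_jar top [ 0.4186 -0.1365  0.0197] mean [ 0.4188 -0.1358  0.0619] 188
[0.50782055 0.0798591  0.21944598] 31.325
```

View pics/end.png

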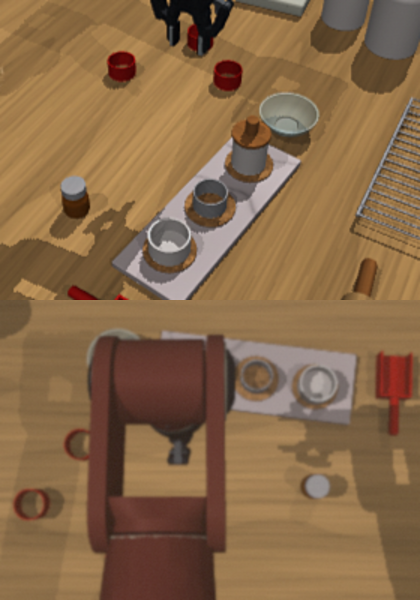

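The lidded tall ramekin at (250,150), the cutter at (210,200) and the low ramekin at (170,245) all stand centred on their coasters. The dish and jar haven't moved, the scoop looks undisturbed, and the gripper is clear of everything.

```bash
python3 -c "
from plant import job_done;print(job_done())"
```

```text
the job is handed in; nothing more can be done
None
```

I handed in the job at about 31 s: the lidded tall ramekin, the cutter and the low ramekin each stand within about 2 mm of their coaster centres. The dish and jar measured unmoved, and the scoop and red look-alikes were never touched.

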